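# Clear the mugs and turn the recipe binder to its last recipe

## Task

Get the worktop ready for baking: hang every mug by its handle on the wooden rail, one mug to a peg (one mug may be standing on the open recipe binder, in the way of its leaves), and turn the two stiff white leaves on the right of the binder over its rings to lie flat on the left, one at a time with the upper one first, so that the last recipe shows. Leave the tin, the spice jar, the egg cup and the rest of the kitchen as they are.

Things in the scene. Friction and masses are not known exactly. Their poses are not given: they have to be found in the camera images.
- binder: recipe ring binder lying open, fixed: grey covers 176 x 224 mm, steel rings of 15 mm radius along the middle, on each half a pile of sheets 152 x 86 mm, its top 22.5 mm above the worktop. A wall cupboard hangs 0.57 m up to its left and behind. Origin: middle of the underside; x along the rings away from the robot, y to its left half, z up. Both leaves hinge on one axis along x, 27.5 mm above the origin
- leaf_top (a joint): turn of the upper leaf: 0 lying on the right half (binder -y), pi/2 upright, pi lying on the left half (binder +y). Stiff white plate 152 mm along the rings, reaching 100 mm from the hinge axis, 4 mm thick, 0.12 kg; the hinge is stiff (0.1 N m of friction), so the leaf stays at whatever angle it is left; at the start it may stand up to 0.3 off the pile
- leaf_under (a joint): turn of the lower leaf, which lies under the upper one at the start; same values and make. The leaves must not be turned through one another: upper one first
- leaf_top_tab (a point): middle of the upper leaf's grey grip bar, 120 mm from the hinge axis, 8 mm to binder +x. The bar lies along the hinge axis: 34 mm long, 13 mm thick, round ends, on a stem 16 mm wide that stands out past the leaf's edge (bar 20 mm past it). At rest 30 mm above the worktop, free air below (25 mm once turned). Pinched by its two ends it can turn between the fingers, but creeps out of them (some 6 mm per rad)
- leaf_under_tab (a point): middle of the same grip bar of the lower leaf, 120 mm from the hinge axis and 56 mm towards the near end of the binder (binder -x); at rest 25 mm above the worktop (30 mm once turned)
- rail: wooden mug rail, fixed: bar 410 mm long, 34 mm high, 22 mm deep, its top 172 mm above the worktop, on a post at each end and a foot 100 x 410 x 14 mm that reaches 15 mm in front of the bar. Origin: on the worktop below the bar's front face, half-way along; x points back, y left along the bar, z up
- peg0 (a point): left peg: round, 8 mm thick, standing out from the bar's front face towards the robot (rail -x) and rising 20 degrees. This point is on its centre line 65 mm in front of the bar, 179 mm above the worktop; the tip is 31 mm farther out (and 11 mm higher). Axes as the rail's. Pegs are 145 mm apart
- peg1 (a point): the same point on the middle peg
- peg2 (a point): the same point on the right peg
- mug_a_centre (a point): centre (on the axis, half-way up) of a mug that stands on the worktop; may be absent. All mugs are alike: dotted, 93 mm high, 92 mm wide at the rim, 70 at the base, 0.34 kg +-20%. Axes: z up out of the mouth, handle along -y, its outer edge 82 mm from the axis. Wall about 4 mm at the rim on the +x side, its middle 41 mm from the axis (on the -x side the inside is filled to about 13 mm); hollow to 8 mm above the underside
- mug_a_eye (a point): centre of the hole in that mug's handle, 56 mm from the mug's axis along its -y, 50 mm above its underside; the hole runs along the mug's x, about 19 mm wide (radially), 32 mm high (upper edge 16 mm above this point); the handle is up to 30 mm thick along x
- mug_b_centre (a point): centre (on the axis, half-way up) of a mug that stands on the worktop; may be absent. All mugs are alike: dotted, 93 mm high, 92 mm wide at the rim, 70 at the base, 0.34 kg +-20%. Axes: z up out of the mouth, handle along -y, its outer edge 82 mm from the axis. Wall about 4 mm at the rim on the +x side, its middle 41 mm from the axis (on the -x side the inside is filled to about 13 mm); hollow to 8 mm above the underside
- mug_b_eye (a point): centre of the hole in that mug's handle, 56 mm from the mug's axis along its -y, 50 mm above its underside; the hole runs along the mug's x, about 19 mm wide (radially), 32 mm high (upper edge 16 mm above this point); the handle is up to 30 mm thick along x
- mug_c_centre (a point): centre (on the axis, half-way up) of a mug that stands on the left half of the open binder; may be absent. All mugs are alike: dotted, 93 mm high, 92 mm wide at the rim, 70 at the base, 0.34 kg +-20%. Axes: z up out of the mouth, handle along -y, its outer edge 82 mm from the axis. Wall about 4 mm at the rim on the +x side, its middle 41 mm from the axis (on the -x side the inside is filled to about 13 mm); hollow to 8 mm above the underside
- mug_c_eye (a point): centre of the hole in that mug's handle, 56 mm from the mug's axis along its -y, 50 mm above its underside; the hole runs along the mug's x, about 19 mm wide (radially), 32 mm high (upper edge 16 mm above this point); the handle is up to 30 mm thick along x
- mug_a: the same mug as mug_a_centre; origin on its underside, 17.5 mm from its axis towards the handle; same axes
- mug_b: the same for mug_b
- mug_c: the same for mug_c
- tin: a closed tin, 75 mm wide, 66 mm high, left in front; origin under its middle; to be left alone
- spice_jar: a spice jar, 42 mm wide, 96 mm high, behind the binder; origin under its middle; to be left alone
- egg_cup: an egg cup, 52 mm wide, 58 mm high, behind the binder; origin under its middle; to be left alone

How it is judged:
By the outcome, as a careful person would: the job done as asked, in the order asked, and still so for the second after the job is handed in, with the robot touching nothing.
Of mug_a, mug_b, mug_c only 2 to 3 are there at a start; the rules pass over those that are not, and their reading is None.
At some moment in a run one of mug_a, mug_b may be knocked a few centimetres aside while the robot is not near it.
It also fails if it takes over 200 s, if anything falls off the work surface, if the arm or the gripper's body presses on something with over 40 N, if the wrist force passes 120 N, or if a joint passes its speed limit or range.

## Robot

A 6-joint arm with a two-finger parallel gripper is mounted at the origin on a cart in front of the work surface, level with it; the furniture and walls round the work are solid. World frame = base frame: x ahead of the robot, y to its left, z up, the work surface at z = 0. Lengths are in m, angles in degrees, forces in N, time in s.
With the tool pointing down it reaches from about 0.3 to 0.875 m from the base axis. Payload 4.2 kg.
Tool frame: the origin (TCP) lies midway between the tips of the shut fingers; the grasp point (between the pads) lies arm.hold_point_z behind it (arm.hold_point_z is the distance from the TCP to the grasp point, in m); z points along the fingers, y is the line along which they close (so a half turn about z gives the same grasp; the last joint's range is limited). The gripper opens to 85 mm and grips with 20 to 120 N. Pads are 22 mm wide; open, the fingers measure 114 mm over their backs; the gripper's body (76 mm by 85 mm) begins 54 mm behind the grasp point. The pads swing forward as they close: fully open they stand 13 mm farther back than shut.
Start: joints at [62.281, 18.312, 89.639, -0, 72.044, -1.146], TCP at [0.257, 0.514, 0.231] pointing down, gripper open.
Joint ranges: [-177.97, 177.97], [-48.28, 115.42], [12.27, 149.76], [-77.06, 257.06], [2.81, 150.46], [-146.56, 146.56]. Speed limits (degrees/s): [147.25, 147.25, 180, 180, 180, 180].

## Interface

Orientations are given as a 3x3 rotation matrix whose columns are the frame's x, y, z axes.
In Python, from rig import arm gives the robot as it stands.
- The arm moves only by the shell command python3 -m handwheel 'ROWS' [OPENING] [FORCE]. ROWS is JSON, a list of rows, each a list of 6 numbers: the shift along the tool's x, y, z in mm, then the turn, a rotation vector about the tool's x, y, z in rad. In form: [[dx, dy, dz, rx, ry, rz], ...]. A call has 1 to 8 rows; each row is the pose to reach, as a shift and turn from the pose commanded when the call began, along the tool's axes at that moment; what a row does not reach only later rows make up. A row lasts 1/10 s, in which the tool goes at most 50 mm and 8.59 degrees, less where a joint would pass 70% of its speed; a pose out of reach is approached as far as the arm can. A call with a gripper value outside its range is refused whole. OPENING is the closure, from -1 (fully open) to 1 (shut), set as the call begins (- or left out, the last holds). The fingers move at their own pace and stop on an object; FORCE is the grip in N (left out, the last holds). Time passes only in rows, so rows that repeat a pose let the fingers close. It gives the time, the measured TCP pose, the force, the opening and the grip force at its end, in the units of the state.
- arm.read_state(): the state, without advancing time (a new reading comes with each control period).
- arm.get_image(name): name is "scene" or "side" or "wrist"; returns a dict with "frame" (480x640x3 uint8, blue, green, red), "camera_matrix" (3x3 intrinsics, pixels), "rvec" (rotation vector, rad) and "tvec" (3), from world to camera coordinates, as OpenCV has them; the wrist camera has in their place "mount" (4x4, takes a point from camera to tool coordinates, whose origin is the TCP and whose axes are the flange's). Camera axes: x right, y down, z forward; pixel columns grow to the right and rows downward; lengths in m; the calibration is good to about 2 mm. A picture is of the moment at which its call begins: read the wrist's pose just before it. There is no depth.
- arm.hand_in(): hands the job in; it is judged then, once.
The state is a dict: "clock": time; "joints": joint angles; "qvel": joint speeds; "joint_torque": joint torques, N m; "eef_pos": TCP position; "ee_rot": TCP orientation; "ft_force": force on the tool from outside, world axes, zero at the start; "ft_torque": the same for the moment, N m; "finger_gap": finger opening in m; "gripper_force": force on a finger pad.
Only numpy, scipy, OpenCV 4.12 (cv2) and the standard library are available. Lean on these libraries where they do the work, as an engineer would, in place of code of your own. Each camera call takes 0.05 s, during which the arm holds its last target. There are 200 camera calls.

## Working session

There is one attempt and no reset: what is moved stays moved. The work goes in short steps, Python scripts to look and compute and a shell command to move; the robot and the scene stay as the last step left them, time stands still between calls to the robot, and variables do not carry over. Pictures are saved under pics/ and viewed, at most 15 in all, crops included, and the job is handed in when it is done.

```bash
ls; mkdir -p pics
python3 - <<'E'
from rig import arm
import cv2,numpy as np
print(arm.hold_point_z, arm.read_state())
for n in ["scene","side","wrist"]:
    d=arm.get_image(n); cv2.imwrite(f"pics/{n}0.png",d["frame"]); print(n,{k:np.round(v,3).tolist() for k,v in d.items() if k!="frame"})
E
```

```text
pics
0.0187 {'clock': 0.0, 'joints': array([ 6.22798608e+01,  1.83514197e+01,  8.97067090e+01,  1.31794337e-03,
        7.20450809e+01, -1.14609465e+00]), 'qvel': array([ 0.03025465,  0.12059501,  0.03921451,  0.03008369, -0.20873585,
        0.09137504]), 'joint_torque': array([-3.97211925e-04, -4.15509939e+01, -2.34160781e+01, -6.55385838e-05,
        8.12509825e-03, -2.52828329e-06]), 'eef_pos': array([0.25699753, 0.51382839, 0.23048244]), 'ee_rot': array([[-8.94353777e-01,  4.47359571e-01, -8.57273263e-04],
       [ 4.47360389e-01,  8.94352376e-01, -1.58442832e-03],
       [ 5.78952071e-05, -1.80054955e-03, -9.99998377e-01]]), 'ft_force': array([ 0.7240484 , -0.05267035, -1.31764524]), 'ft_torque': array([ 0.01297348,  0.02341971, -0.00833884]), 'gripper_force': 0.0, 'finger_gap': 0.08504446181646812}
scene {'camera_matrix': [[512.515, 0.0, 311.505], [0.0, 512.515, 240.969], [0.0, 0.0, 1.0]], 'rvec': [2.321, -0.833, 0.283], 'tvec': [-0.48, 0.288, 1.245]}
side {'camera_matrix': [[567.45, 0.0, 318.078], [0.0, 567.45, 242.531], [0.0, 0.0, 1.0]], 'rvec': [0.317, -2.628, 1.419], 'tvec': [0.5, 0.212, 1.35]}
wrist {'camera_matrix': [[354.283, 0.0, 317.255], [0.0, 354.283, 240.92], [0.0, 0.0, 1.0]], 'mount': [[-0.001, -0.95, -0.312, 0.08], [1.0, -0.0, -0.001, 0.001], [0.0, -0.312, 0.95, -0.143], [0.0, 0.0, 0.0, 1.0]]}
```

View pics/scene0.png

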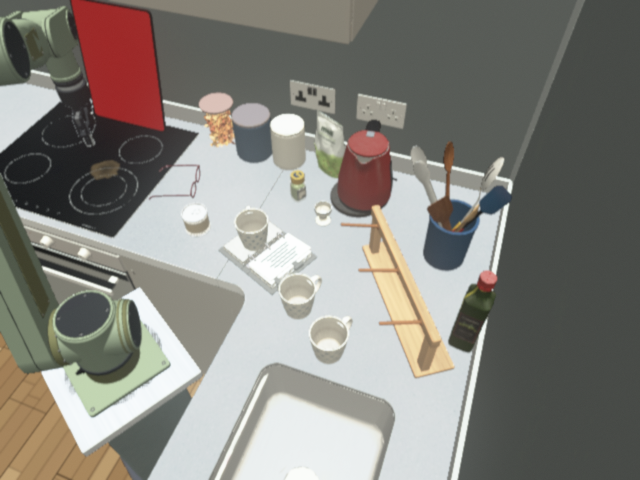

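View pics/side0.png

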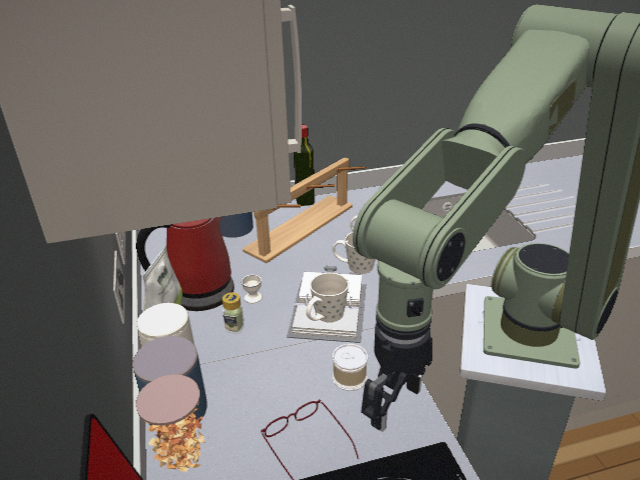

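The scene view shows three mugs: binder mug at (252,228), worktop mugs at (298,293) and (329,337), and the rail at (405,285). The side view shows the binder mug with its handle near (313,310).

```bash
cat > h.py <<'E'
from rig import arm
import cv2,numpy as np
def cam(n):
    if n=="wrist":
        s=arm.read_state(); d=arm.get_image(n)
        T=np.eye(4);T[:3,:3]=s["ee_rot"];T[:3,3]=s["eef_pos"]
        M=T@np.array(d["mount"]); return d["frame"],np.array(d["camera_matrix"]),M[:3,:3],M[:3,3]
    d=arm.get_image(n);R=cv2.Rodrigues(np.array(d["rvec"]))[0].T
    return d["frame"],np.array(d["camera_matrix"]),R,-R@np.array(d["tvec"]).ravel()
def ray(c,uv): 
    _,K,R,o=c; return o,R@np.linalg.solve(K,[uv[0],uv[1],1])
def plane(c,uv,z):
    o,d=ray(c,uv); return (o+d*(z-o[2])/d[2])
def proj(c,p):
    _,K,R,o=c; q=K@(R.T@(np.array(p)-o)); return q[:2]/q[2]
def tri(c1,u1,c2,u2):
    A=[];b=[]
    for c,u in((c1,u1),(c2,u2)):
        o,d=ray(c,u);d=d/np.linalg.norm(d);P=np.eye(3)-np.outer(d,d);A.append(P);b.append(P@o)
    return np.linalg.lstsq(np.vstack(A),np.hstack(b),rcond=None)[0]
def crop(c,x0,y0,x1,y1,f,name):
    im=cv2.resize(c[0][y0:y1,x0:x1],None,fx=f,fy=f,interpolation=cv2.INTER_CUBIC);cv2.imwrite("pics/"+name,im)
E
python3 - <<'E'
from h import *
c=cam("scene"); crop(c,200,190,460,385,3,"s1.png")
for uv in[(390,360),(432,373)]:print(plane(c,uv,0))
E
```

```text
[ 0.51481098 -0.42781784  0.        ]
[ 0.56735029 -0.51474573  0.        ]
```

View pics/s1.png

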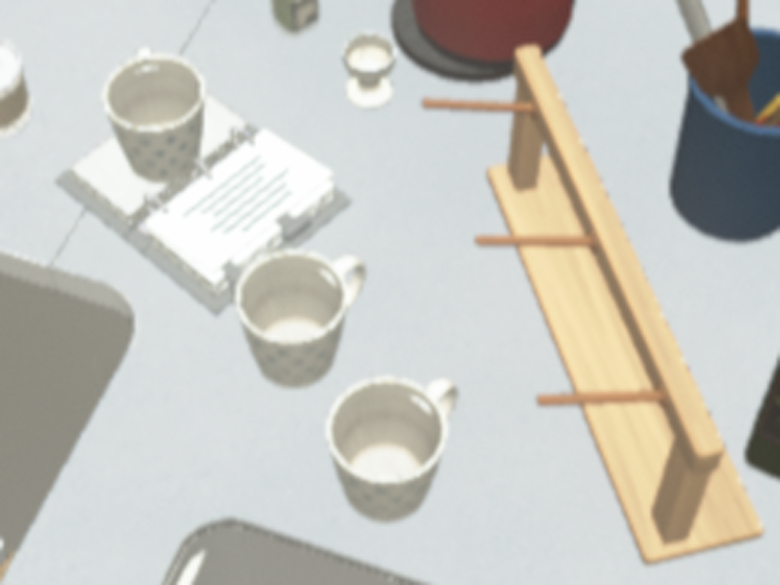

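Run:
```python
from h import *
np.set_printoptions(precision=4,suppress=True)
c=cam("scene")
P=lambda u,v,z:plane(c,(u/3+200,v/3+190),z)
for n,u,v,z in[("rimA",387,430,.093),("haA",450,392,.07),("rimB",291,297,.093),("haB",360,272,.07),("rimC",155,92,.1155),("haC",147,52,.1),
 ("railF far",517,48,.172),("railF near",696,462,.172),("peg0tip",425,102,.19),("peg1tip",477,239,.19),("peg2tip",541,400,.19),
 ("bindL",57,180,.003),("bindNear",220,312,.003),("bindR",350,200,.003),("ring1",135,222,.04),("ring2",250,130,.04),("tabU",235,268,.03),("tabT",295,225,.035)]:
    print(n,P(u,v,z))
print(c[3])
```

```text
rimA [ 0.4138 -0.3186  0.093 ]
haA [ 0.4833 -0.3147  0.07  ]
rimB [ 0.4333 -0.1747  0.093 ]
haB [ 0.5031 -0.179   0.07  ]
rimC [0.4676 0.0646 0.1155]
haC [0.4974 0.1232 0.1   ]
railF far [ 0.7118 -0.1399  0.172 ]
railF near [ 0.5327 -0.5083  0.172 ]
peg0tip [ 0.5988 -0.1477  0.19  ]
peg1tip [ 0.5367 -0.2782  0.19  ]
peg2tip [ 0.4758 -0.4108  0.19  ]
bindL [0.3813 0.1233 0.003 ]
bindNear [ 0.4109 -0.0964  0.003 ]
bindR [ 0.579 -0.073  0.003]
ring1 [0.397  0.0084 0.04  ]
ring2 [0.5418 0.029  0.04  ]
tabU [ 0.4394 -0.0833  0.03  ]
tabT [ 0.5072 -0.0829  0.035 ]
[ 0.0204 -0.7621  1.1321]
```

```bash
cat >> h.py <<'E'
np.set_printoptions(precision=4,suppress=True)
from scipy.spatial.transform import Rotation as Ro
def R0(phi):
    a=np.radians(phi);y=np.array([np.cos(a),np.sin(a),0]);z=np.array([0,0,-1.]);return np.column_stack([np.cross(y,z),y,z])
def to(p,R):
    s=arm.read_state();C=s["ee_rot"];d=C.T@(np.array(p)-s["eef_pos"])*1000
    r=Ro.from_matrix(C.T@R).as_rotvec();print("row",np.round(d,1),np.round(r,3),"len",np.linalg.norm(d),"deg",np.degrees(np.linalg.norm(r)))
E
python3 - <<'E'
from h import *
to((.431,.083,.30),R0(-27))
E
```

```text
row [-348.3 -307.8  -68.8] [-0.001  0.001  1.578] len 469.9309089696621 deg 90.42475479767019
```

```bash
python3 -m handwheel '[[0,0,-69,0,0,0.15],[0,0,-69,0,0,0.3],[-174,-154,-69,0,0,1.1],[-174,-154,-69,0,0,1.1],[-174,-154,-69,0,0,1.1],[-174,-154,-69,0,0,1.1],[-174,-154,-69,0,0,1.1],[-174,-154,-69,0,0,1.1]]' -1
python3 - <<'E'
from h import *
to((.431,.083,.30),R0(-27))
E
```

```text
clock: 1.05
eef_pos: [0.3448, 0.2953, 0.3006]
ee_rot: [[0.001, 1.0, 0.001], [1.0, -0.001, -0.001], [-0.001, 0.001, -1.0]]
ft_force: [-0.1, 1.0, 0.5]
finger_gap: 0.0852
gripper_force: 0.0
row [-212.2   86.5    0.9] [0.001 0.001 0.47 ] len 229.10451993236413 deg 26.926361953755013
```

```bash
python3 -m handwheel '[[-212,86,1,0,0,0.47],[-212,86,1,0,0,0.47],[-212,86,1,0,0,0.47],[-212,86,1,0,0,0.47],[-212,86,1,0,0,0.47],[-212,86,1,0,0,0.47],[-212,86,1,0,0,0.47],[-212,86,1,0,0,0.47]]'
python3 - <<'E'
from h import *
s=arm.read_state();print(s["joints"])
c=cam("wrist");cv2.imwrite("pics/w1.png",c[0])
for n,p in dict(C=(.4676,.0646,.1155),eyeC=(.4676+.45*.056,.0646+.89*.056,.0725),tabT=(.504,-.0926,.03),tabU=(.4406,-.1012,.025)).items():print(n,proj(c,p))
E
```

```text
clock: 1.85
eef_pos: [0.4311, 0.088, 0.2992]
ee_rot: [[0.446, 0.895, -0.0], [0.895, -0.446, 0.001], [0.0, -0.001, -1.0]]
ft_force: [0.5, 0.6, -0.5]
finger_gap: 0.0854
gripper_force: 0.0
[10.0197  3.662  98.6229  0.0329 77.7297 36.4918]
C [362.5392 219.0403]
eyeC [359.8877 155.1608]
tabT [430.2506 295.6995]
tabU [386.8399 318.2877]
```

View pics/w1.png

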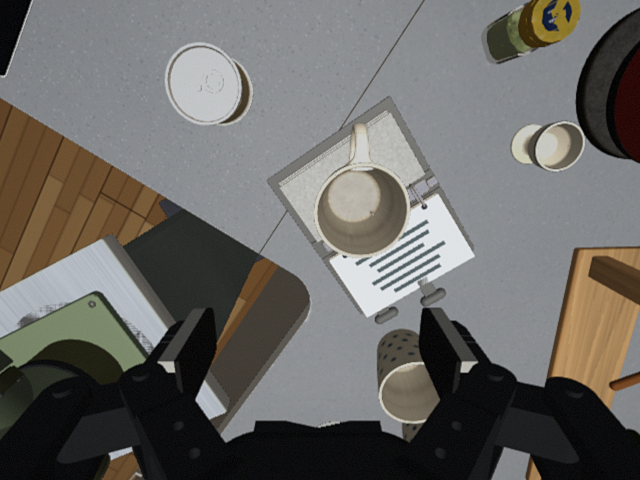

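The wrist view shows mug C's rim centred at (362,209), its handle's outer end at (360,126), and the tabs at (432,295) and (386,315). Binder corners are at (269,181) and (389,98).

Run:
```python
from h import *
c=cam("wrist")
m=plane(c,(362,209),.1155)
for u in[(360,130),(360,146)]:
  h=plane(c,u,.085);d=(h-m)[:2];print(h,np.linalg.norm(d),np.degrees(np.arctan2(d[1],d[0])))
print("m",m,"base",plane(c,(353,195),.0305))
for u,z in[((432,295),.033),((386,315),.025),((269,181),.004),((389,98),.004)]:print(plane(c,u,z))
# rim by ellipse on bright mask edges
g=cv2.cvtColor(c[0],cv2.COLOR_BGR2GRAY)
k=m[:2]
th=np.degrees(np.arctan2(*(plane(c,(360,130),.085)-m)[[1,0]]))+90
print("yaw",th)
a=np.radians(th);g=m[:2]+.041*np.array([np.cos(a),np.sin(a)])
to((*g,.0955),R0(th+180))
```

```text
[0.5018 0.1377 0.085 ] 0.07072184320811581 64.36959470365704
[0.4956 0.1241 0.085 ] 0.05581021490043005 64.01927122130145
m [0.4712 0.0739 0.1155] base [0.4697 0.0715 0.0305]
[ 0.5062 -0.0907  0.033 ]
[ 0.4417 -0.096   0.025 ]
[0.3844 0.1278 0.004 ]
[0.554  0.1497 0.004 ]
yaw 154.36959470365704
row [  4.4   1.4 203.8] [-0.    -0.    -0.014] len 203.86606120584673 deg 0.7891238351741608
```

```bash
python3 -m handwheel '[[4,1,120,0,0,-0.014],[4,1,120,0,0,-0.014],[4,1,120,0,0,-0.014],[4,1,170,0,0,-0.014],[4,1,190,0,0,-0.014],[4,1,207,0,0,-0.014],[4,1,207,0,0,-0.014],[4,1,207,0,0,-0.014]]' 0 40; python3 -m handwheel '[[0,0,0,0,0,0],[0,0,0,0,0,0],[0,0,0,0,0,0],[0,0,0,0,0,0],[0,0,0,0,0,0],[0,0,0,0,0,0]]' 1 50
```

```text
clock: 2.75
eef_pos: [0.4343, 0.0911, 0.0927]
ee_rot: [[0.433, 0.901, 0.0], [0.901, -0.433, 0.0], [0.0, 0.0, -1.0]]
ft_force: [0.3, 0.6, 0.7]
finger_gap: 0.043
gripper_force: 0.0
clock: 3.35
eef_pos: [0.436, 0.0902, 0.0947]
ee_rot: [[0.434, 0.901, 0.006], [0.901, -0.434, -0.0], [0.002, 0.005, -1.0]]
ft_force: [-2.1, -1.4, 13.3]
finger_gap: 0.0038
gripper_force: 48.7
```

```bash
cat >> h.py <<'E'
RY=154.1; xr=np.array([.8996,-.4367]);yr=np.array([.4367,.8996]);ro=np.array([.6223,-.3241])
def rail(s,y,z): return np.array([*(ro-s*xr+y*yr),z])
def rtcp(s,y,z,dz=.022,g=.041,e=.056): return rail(s+g,y-e,z+dz)   # eye at s,y,z -> tcp
E
python3 - <<'E'
from h import *
s=arm.read_state();p=s["eef_pos"].copy();p[2]+=.19
to(p,R0(-25.9));to(rtcp(.140,.145,.26),R0(-25.9))
E
```

```text
row [   0.4    1.  -190. ] [ 0.005 -0.002  0.003] len 189.99999999999994 deg 0.37352297485130154
row [-202.4  167.8 -186.9] [ 0.005 -0.002  0.003] len 322.6157469977612 deg 0.37352297485130154
```

```bash
python3 -m handwheel '[[0,0,-187,0,0,0],[0,0,-187,0,0,0],[0,0,-187,0,0,0],[0,0,-187,0,0,0],[-100,84,-187,0,0,0],[-202,168,-187,0,0,0],[-202,168,-187,0,0,0],[-202,168,-187,0,0,0]]'; python3 -m handwheel '[[-68,56,0,0,0,0],[-68,56,0,0,0,0],[-68,56,0,0,0,0],[-68,56,0,0,0,0]]';  python3 - <<'E'
from h import *
to(rtcp(.140,.145,.26),R0(-25.9))
c=cam("wrist");cv2.imwrite("pics/w2.png",c[0])
for y in(.145,0,-.145):print(proj(c,rail(.096,y,.19)),proj(c,rail(0,y,.155)))
E
```

```text
clock: 4.15
eef_pos: [0.4822, -0.1052, 0.2793]
ee_rot: [[0.434, 0.901, -0.0], [0.901, -0.434, 0.0], [0.0, -0.001, -1.0]]
ft_force: [1.9, 1.2, -3.1]
finger_gap: 0.0028
gripper_force: 50.1
clock: 4.55
eef_pos: [0.5029, -0.1896, 0.2785]
ee_rot: [[0.436, 0.9, -0.002], [0.9, -0.436, 0.001], [0.0, -0.002, -1.0]]
ft_force: [0.3, 1.2, -2.8]
finger_gap: 0.0028
gripper_force: 49.8
row [ 20.2 -14.9  -3.5] [-0.002 -0.     0.001] len 25.306191470822956 deg 0.15367728007596815
[429.7071 132.3686] [548.815 131.392]
[410.5969 333.8416] [513.8451 310.7677]
[397.0288 476.8865] [488.0437 443.1141]
```

View pics/w2.png

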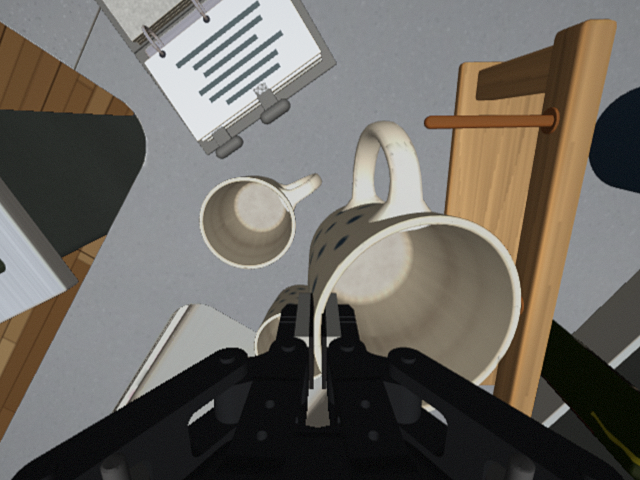

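The mug is held; its handle is at (385,160), the hole's axis is visible, and peg 0 runs from (428,122) to (550,121). I check whether the mug tipped in the grip.

Run:
```python
from h import *
c=cam("wrist");s=arm.read_state();R=s["ee_rot"];t=s["eef_pos"]
P=lambda x,y,z:proj(c,t+R@np.array([x,y,z])/1000)
print("rim c",P(0,41,-23),"r",P(0,87,-23),"l",P(0,-5,-23),"h",P(46,41,-23),"base",P(0,41,62),"eye",P(56,41,20),"outer",P(80,41,20))
d=cam("side");cv2.imwrite("pics/sd1.png",cv2.resize(d[0][180:360,230:430],None,fx=3,fy=3))
d=cam("scene");cv2.imwrite("pics/sc1.png",cv2.resize(d[0][180:380,220:460],None,fx=3,fy=3))
```

```text
rim c [421.4071 339.9803] r [538.7557 339.8123] l [304.1022 340.1482] h [433.1938 227.1081] base [383.127 260.771] eye [406.2081 180.2762] outer [410.4209 125.1593]
```

View pics/sc1.png

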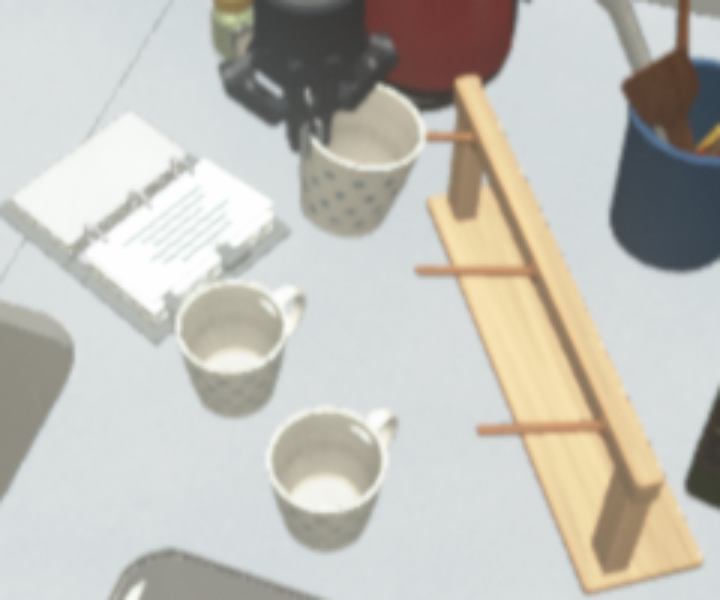

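Peg 0 lies about 10 px (some 5 mm) farther left than predicted, so I shift the rail estimate; the mug leans about 7° in the same sense as the peg's slope, which helps the fit.

```bash
sed -i 's/^RY=154.1/RY=154.1;/; s/ro=np.array(\[.6223,-.3241\])/ro=np.array([.6223,-.3241])+.005*yr/' h.py
cat >> h.py <<'E'
def seq(y,dz,g,e=.056,tips=(.130,.065)):
    for s in tips: to(rtcp(s,y,.179+(s-.065)*.364,dz,g,e),R0(-25.9))
E
python3 - <<'E'
from h import *
seq(.145,.025,.035)
c=cam("wrist");s=arm.read_state();R=s["ee_rot"];t=s["eef_pos"]
print(proj(c,rail(.096,.145,.19)),proj(c,t+R@np.array([80,35,25])/1000))
E
```

```text
Traceback (most recent call last):
  File "h.py", line 30
    RY=154.1;; xr=np.array([.8996,-.4367]);yr=np.array([.4367,.8996]);ro=np.array([.6223,-.3241])+.005*yr
             ^
SyntaxError: invalid syntax
```

```bash
sed -i 's/;;/;/' h.py
python3 - <<'E'
from h import *
seq(.145,.025,.035)
c=cam("wrist");s=arm.read_state();R=s["ee_rot"];t=s["eef_pos"]
print(proj(c,rail(.096,.145,.19)),proj(c,t+R@np.array([80,35,25])/1000))
E
```

```text
row [23.5  1.7 51.7] [-0.    -0.     0.004] len 56.82654225926529 deg 0.2559329106539425
row [23.2 66.7 75.3] [-0.    -0.     0.004] len 103.27196254807166 deg 0.2559329106539425
[430.5982 127.0767] [394.8668 126.2176]
```

```bash
python3 -m handwheel '[[24,-10,0,0,0,0],[24,-10,25,0,0,0],[24,-10,48,0,0,0],[24,-10,48,0,0,0],[24,-10,48,0,0,0],[24,-10,48,0,0,0]]' - 80
python3 - <<'E'
from h import *
c=cam("wrist");cv2.imwrite("pics/w3.png",c[0][40:480,200:640])
s=arm.read_state();R=s["ee_rot"];t=s["eef_pos"]
print(proj(c,rail(.096,.145,.19)),proj(c,rail(.0,.145,.155)),[proj(c,t+R@np.array([x,35,25])/1000) for x in(46,56,66,82)])
seq(.145,.025,.035)
E
```

```text
clock: 5.4
eef_pos: [0.5059, -0.1632, 0.2329]
ee_rot: [[0.434, 0.901, 0.003], [0.901, -0.434, -0.001], [0.0, 0.003, -1.0]]
ft_force: [0.7, 0.1, -2.6]
finger_gap: 0.0018
gripper_force: 78.9
[468.6569 174.7815] [600.8386 167.5001] [array([389.9002, 200.8413]), array([391.2469, 180.003 ]), array([392.6447, 158.373 ]), array([394.9952, 122.0024])]
row [0.2 9.9 5.2] [ 0.003 -0.     0.003] len 11.216727699067855 deg 0.2550784561062615
row [ 0.  74.8 29.1] [ 0.003 -0.     0.003] len 80.30067405010305 deg 0.2550784561062615
```

View pics/w3.png

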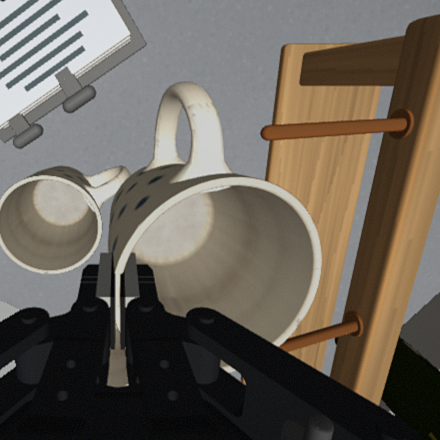

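```bash
python3 -m handwheel '[[1,10,5,0,0,0],[1,20,9,0,0,0],[1,30,12,0,0,0],[1,38,15,0,0,0],[1,38,15,0,0,0]]'
python3 - <<'E'
from h import *
seq(.145,.025,.035)
E
```

```text
clock: 5.95
eef_pos: [0.5407, -0.1794, 0.2153]
ee_rot: [[0.434, 0.901, -0.001], [0.901, -0.434, 0.0], [-0.0, -0.001, -1.0]]
ft_force: [-0.4, -0.2, -3.0]
finger_gap: 0.0016
gripper_force: 78.8
row [ -0.5 -28.4 -12.4] [-0.001  0.     0.003] len 30.94760066023876 deg 0.16345631079072281
row [-0.6 36.6 11.3] [-0.001  0.     0.003] len 38.34144579265187 deg 0.16345631079072281
```

```bash
python3 -m handwheel '[[0,9,3,0,0,0],[0,18,6,0,0,0],[0,27,9,0,0,0],[0,36,12,0,0,0],[0,36,12,0,0,0]]'
python3 - <<'E'
from h import *
seq(.145,.025,.035)
c=cam("wrist");cv2.imwrite("pics/w4.png",c[0][40:480,200:640])
E
```

```text
clock: 6.45
eef_pos: [0.5731, -0.1949, 0.2035]
ee_rot: [[0.434, 0.901, -0.0], [0.901, -0.434, 0.0], [0.0, -0.0, -1.0]]
ft_force: [0.4, 0.5, -3.1]
finger_gap: 0.0021
gripper_force: 78.8
row [ -0.5 -64.3 -24.2] [-0.    -0.     0.003] len 68.7239895938406 deg 0.16561155391733265
row [-0.7  0.7 -0.5] [-0.    -0.     0.003] len 1.1189880786803912 deg 0.16561155391733265
```

View pics/w4.png

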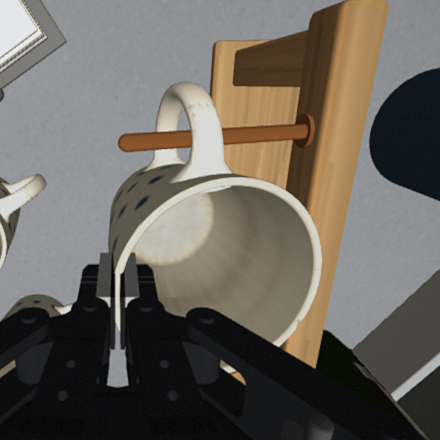

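Peg 0 passes through the handle's hole (under the upper arm at (207,133), over the lower at (170,140) in the crop). Now I tilt the mug about the peg.

```bash
python3 -m handwheel '[[0,0,4,0,0,0],[-3,0,12,0,0.15,0],[-5,0,22,0,0.3,0],[-5,0,31,0,0.45,0],[-4,0,40,0,0.6,0],[-4,0,40,0,0.6,0],[-4,0,40,0,0.6,0]]'
```

```text
clock: 7.2
eef_pos: [0.57, -0.1986, 0.164]
ee_rot: [[0.36, 0.9, 0.244], [0.744, -0.435, 0.507], [0.562, -0.001, -0.827]]
ft_force: [1.1, -0.1, -3.4]
finger_gap: 0.002
gripper_force: 78.5
```

```bash
python3 -m handwheel '[[0,0,0,0,0,0],[0,0,0,0,0,0],[0,0,0,0,0,0],[0,0,0,0,0,0],[0,0,0,0,0,0]]' 0.1
python3 - <<'E'
from h import *
c=cam("scene");crop(c,220,180,460,380,3,"sc2.png")
E
```

```text
clock: 7.7
eef_pos: [0.5707, -0.1976, 0.1649]
ee_rot: [[0.357, 0.901, 0.245], [0.744, -0.433, 0.508], [0.565, 0.001, -0.825]]
ft_force: [0.7, -0.8, -0.1]
finger_gap: 0.0385
gripper_force: 0.0
```

View pics/sc2.png

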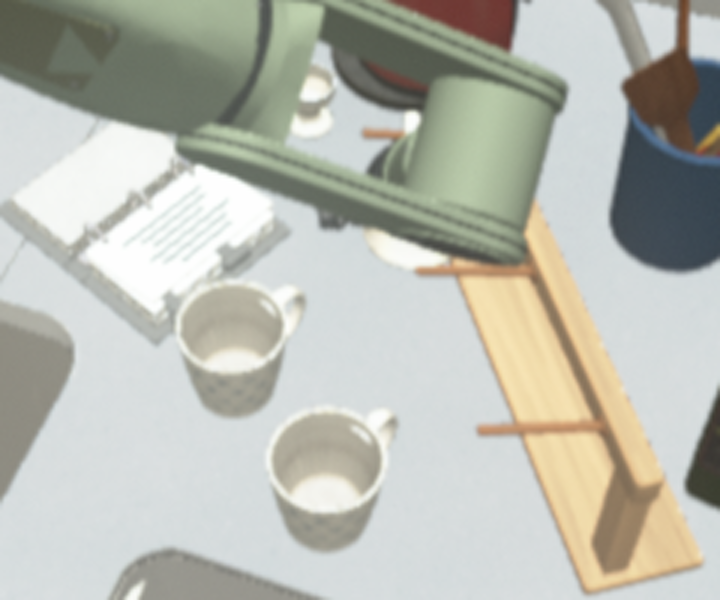

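The arm hides the gripper, but the mug's rim is seen at (405,248) hanging on peg 0, mouth to the right. I retract along the fingers.

```bash
python3 -m handwheel '[[0,0,-20,0,0,0],[0,0,-40,0,0,0],[0,0,-60,0,0,0],[0,0,-90,0,0,0],[0,0,-120,0,0,0],[0,0,-120,0,0,0]]'
python3 - <<'E'
from h import *
to((.433,-.16,.33),R0(-90))
E
```

```text
clock: 8.35
eef_pos: [0.5417, -0.2615, 0.2667]
ee_rot: [[0.357, 0.9, 0.251], [0.745, -0.436, 0.504], [0.563, 0.007, -0.826]]
ft_force: [0.9, -0.3, 0.6]
finger_gap: 0.0384
gripper_force: 0.0
row [  72.6 -141.6  -28.4] [-0.328 -0.538  1.087] len 161.64986500981118 deg 71.9702040814672
```

```bash
python3 -m handwheel '[[36,-100,-28,-0.05,-0.08,0.16],[73,-142,-28,-0.328,-0.538,1.087],[73,-142,-28,-0.328,-0.538,1.087],[73,-142,-28,-0.328,-0.538,1.087],[73,-142,-28,-0.328,-0.538,1.087],[73,-142,-28,-0.328,-0.538,1.087],[73,-142,-28,-0.328,-0.538,1.087],[73,-142,-28,-0.328,-0.538,1.087]]'
python3 - <<'E'
from h import *
to((.433,-.18,.36),R0(-90))
E
```

```text
clock: 9.15
eef_pos: [0.4318, -0.1565, 0.3272]
ee_rot: [[0.999, 0.046, 0.015], [0.046, -0.999, 0.019], [0.016, -0.018, -1.0]]
ft_force: [0.5, -0.0, -0.4]
finger_gap: 0.0385
gripper_force: 0.0
row [  0.7  22.9 -33.2] [-0.018 -0.016  0.046] len 40.35634276599425 deg 2.990170933536156
```

```bash
python3 -m handwheel '[[0,40,-33,-0.018,-0.016,0.046],[0,40,-33,-0.018,-0.016,0.046],[0,40,-33,-0.018,-0.016,0.046]]'
python3 - <<'E'
from h import *
c=cam("wrist");cv2.imwrite("pics/w5.png",c[0]);np.save("w5R.npy",c[2]);np.save("w5o.npy",c[3])
for y in(.145,0,-.145):print(proj(c,rail(.096,y,.19)),proj(c,rail(0,y,.155)))
E
```

```text
clock: 9.45
eef_pos: [0.434, -0.1977, 0.3593]
ee_rot: [[1.0, 0.005, 0.002], [0.005, -1.0, 0.003], [0.002, -0.003, -1.0]]
ft_force: [-0.1, -0.4, 0.3]
finger_gap: 0.0384
gripper_force: 0.0
[253.3311   4.7587] [ 309.0917 -108.4281]
[416.8095  95.0684] [465.299  -12.6484]
[559.652  173.9782] [602.1954  71.2905]
```

View pics/w5.png

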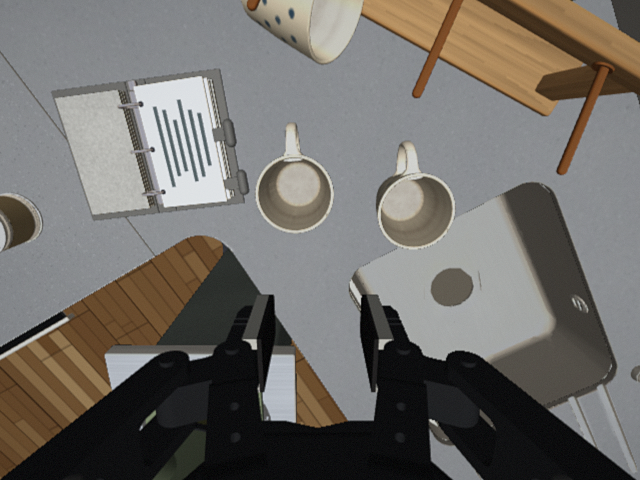

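Wrist view: mug C hangs on peg 0 (310,20); mug B's rim centre (295,193), handle end (291,126); mug A's rim centre (416,211), handle end (405,143); peg tips 1 and 2 at (418,95), (563,172) match the rail estimate.

Run:
```python
from h import *
c=cam("wrist")
for n,r,h in(("B",(295,193),(291,129)),("A",(416,211),(405,145))):
    m=plane(c,r,.093);d=(plane(c,h,.06)-m)[:2];th=np.degrees(np.arctan2(d[1],d[0]))+90;a=np.radians(th)
    g=m[:2]+.041*np.array([np.cos(a),np.sin(a)])
    print(n,m,np.linalg.norm(d),th,g)
    if n=="B": to((*g,.069),R0(th+180))
```

```text
B [ 0.4385 -0.1701  0.093 ] 0.07086494017109012 94.65864099434509 [ 0.4351 -0.1292]
row [  2.3 -67.  289.9] [-0.004 -0.    -0.076] len 297.51180341026765 deg 4.3731347777551735
A [ 0.4177 -0.3126  0.093 ] 0.07442985551811274 98.73010685975012 [ 0.4115 -0.2721]
```

```bash
python3 -m handwheel '[[2,-47,0,0,0,-0.076],[2,-67,40,0,0,-0.076],[2,-67,90,0,0,-0.076],[2,-67,140,0,0,-0.076],[2,-67,190,0,0,-0.076],[2,-67,220,0,0,-0.076],[2,-67,220,0,0,-0.076]]' 0;  python3 - <<'E'
from h import *
c=cam("wrist");s=arm.read_state()
to((.4351,-.1292,.072),R0(94.66+180))
m=np.array([.4385,-.1701,.093]);print("rim px",[np.round(proj(c,m+.046*np.array([np.cos(a),np.sin(a),0]))) for a in(0,1.57,3.14,-1.57)])
hsv=cv2.cvtColor(c[0],cv2.COLOR_BGR2HSV)
crop(c,200,0,640,440,1.3,"w6.png")
E
```

```text
clock: 10.25
eef_pos: [0.4316, -0.1288, 0.1357]
ee_rot: [[0.997, 0.081, -0.009], [0.081, -0.997, 0.006], [-0.008, -0.006, -1.0]]
ft_force: [-0.7, 0.2, 0.6]
finger_gap: 0.0426
gripper_force: 0.0
row [ 1.3 -0.1 66.4] [-0.004  0.003 -0.   ] len 66.41911391895405 deg 0.27526182925895115
rim px [array([406., 186.]), array([311., 261.]), array([381., 337.]), array([473., 273.])]
```

```bash
python3 -m handwheel '[[2,0,40,0,0,0],[2,0,56,0,0,0],[2,0,66,0,0,0],[2,0,66,0,0,0],[2,0,66,0,0,0]]' 0; python3 -m handwheel '[[0,0,0,0,0,0],[0,0,0,0,0,0],[0,0,0,0,0,0],[0,0,0,0,0,0],[0,0,0,0,0,0],[0,0,0,0,0,0]]' 1 80
```

```text
clock: 10.8
eef_pos: [0.4392, -0.1307, 0.0754]
ee_rot: [[0.997, 0.081, 0.005], [0.081, -0.997, 0.001], [0.005, -0.001, -1.0]]
ft_force: [0.7, -0.8, 0.0]
finger_gap: 0.043
gripper_force: 0.0
clock: 11.4
eef_pos: [0.4383, -0.1315, 0.0757]
ee_rot: [[0.997, 0.082, 0.004], [0.082, -0.997, -0.001], [0.003, 0.001, -1.0]]
ft_force: [-4.2, -3.0, 12.7]
finger_gap: 0.0028
gripper_force: 77.7
```

```bash
python3 -m handwheel '[[0,0,-30,0,0,0],[0,0,-80,0,0,0],[0,0,-130,0,0,0],[0,0,-160,0,0,-0.15],[0,0,-185,0,0,-0.3],[0,0,-185,0,0,-0.45],[0,0,-185,0,0,-0.6],[0,0,-185,0,0,-0.75]]'
python3 - <<'E'
from h import *
to(rtcp(.140,0,.215,.029,.035,.053),R0(-25.9))
E
```

```text
clock: 12.2
eef_pos: [0.437, -0.1304, 0.2588]
ee_rot: [[0.67, 0.743, 0.001], [0.743, -0.67, 0.002], [0.002, -0.001, -1.0]]
ft_force: [-0.0, 0.1, -2.9]
finger_gap: 0.0021
gripper_force: 76.3
row [-114.5  112.6   14.5] [-0.    -0.002 -0.282] len 161.25643931315832 deg 16.148176905793658
```

```bash
python3 -m handwheel '[[-38,36,0,0,0,-0.14],[-76,75,5,0,0,-0.282],[-114,112,14,0,0,-0.282],[-114,112,14,0,0,-0.282],[-114,112,14,0,0,-0.282],[-114,112,14,0,0,-0.282]]'
python3 - <<'E'
from h import *
c=cam("wrist");crop(c,200,40,640,480,1,"w7.png")
s=arm.read_state();R=s["ee_rot"];t=s["eef_pos"]
print(proj(c,rail(.096,0,.19)),proj(c,rail(.0,0,.155)),[proj(c,t+R@np.array([x,35,29])/1000) for x in(43,53,63,79)])
seq(0,.029,.035,.053)
E
```

```text
clock: 12.8
eef_pos: [0.4429, -0.2897, 0.2441]
ee_rot: [[0.443, 0.896, 0.001], [0.896, -0.443, 0.004], [0.004, -0.001, -1.0]]
ft_force: [-0.7, 0.0, -2.0]
finger_gap: 0.0016
gripper_force: 76.9
[461.6558 177.7414] [589.2635 169.0805] [array([387.9325, 203.9532]), array([389.1829, 183.6714]), array([390.4796, 162.6384]), array([392.6573, 127.3155])]
row [-1.1 11.4 12.8] [-0.    -0.004 -0.006] len 17.191444846483233 deg 0.39469479724531503
row [-0.8 76.4 36.4] [-0.    -0.004 -0.006] len 84.67571651598365 deg 0.39469479724531503
```

View pics/w7.png

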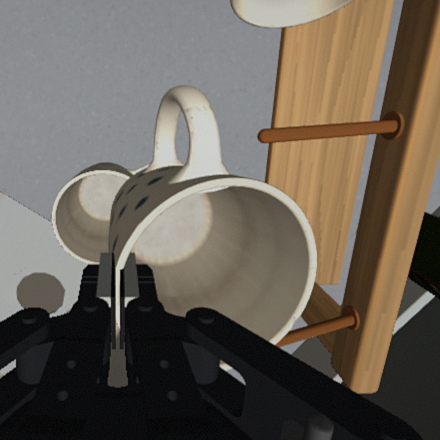

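Peg 1's tip at full-image (460,176) and the handle end at (383,128) agree with the predictions; insert.

```bash
python3 -m handwheel '[[0,11,13,0,0,0],[0,20,16,0,0,0],[0,30,19,0,0,0],[0,38,22,0,0,0],[0,38,22,0,0,0]]'; python3 -m handwheel '[[0,9,3,0,0,0],[0,18,6,0,0,0],[0,28,10,0,0,0],[0,38,14,0,0,0],[0,38,14,0,0,0]]';python3 - <<'E'
from h import *
seq(0,.029,.035,.053)
c=cam("wrist");crop(c,200,40,640,480,1,"w8.png")
hsv=cv2.cvtColor(c[0],cv2.COLOR_BGR2HSV)
# peg colour (saturated brown-orange) columns left of, inside and right of the handle
m=cv2.inRange(hsv,(5,130,60),(18,255,255));print([(int(u),int(m[100:230,u].sum()/255), int(np.mean(np.nonzero(m[100:230,u])[0])+100) if m[100:230,u].any() else None) for u in range(310,520,10)])
E
```

```text
clock: 13.35
eef_pos: [0.4788, -0.3074, 0.222]
ee_rot: [[0.442, 0.897, 0.002], [0.897, -0.442, 0.002], [0.003, 0.001, -1.0]]
ft_force: [-0.3, 0.8, -3.6]
finger_gap: 0.0012
gripper_force: 76.7
clock: 13.85
eef_pos: [0.5128, -0.3244, 0.2077]
ee_rot: [[0.442, 0.897, 0.002], [0.897, -0.442, 0.002], [0.003, 0.001, -1.0]]
ft_force: [0.1, 0.2, -3.4]
finger_gap: 0.0023
gripper_force: 76.8
row [ -0.3 -66.6 -24. ] [ 0.001 -0.003 -0.006] len 70.79352311508111 deg 0.3738589055303954
row [ 0.1 -1.6 -0.3] [ 0.001 -0.003 -0.006] len 1.6517288585736711 deg 0.3738589055303954
[(310, 0, None), (320, 13, 186), (330, 16, 185), (340, 16, 184), (350, 17, 184), (360, 15, 183), (370, 16, 182), (380, 16, 181), (390, 0, None), (400, 0, None), (410, 43, 121), (420, 8, 174), (430, 16, 177), (440, 16, 176), (450, 16, 176), (460, 16, 175), (470, 16, 174), (480, 15, 174), (490, 61, 195), (500, 115, 163), (510, 130, 164)]
```

The peg is visible on both sides of the handle's upper arm (cols 320–385 and 420–480), so it is threaded. Tilt, release, retract.

```bash
python3 -m handwheel '[[0,0,4,0,0,0],[-4,0,12,0,0.15,0],[-6,0,21,0,0.3,0],[-7,0,30,0,0.45,0],[-7,0,39,0,0.6,0],[-7,0,39,0,0.6,0],[-7,0,39,0,0.6,0]]'; python3 -m handwheel '[[0,0,0,0,0,0],[0,0,0,0,0,0],[0,0,0,0,0,0],[0,0,0,0,0,0],[0,0,0,0,0,0]]' 0.1
```

```text
clock: 14.6
eef_pos: [0.5082, -0.3306, 0.1694]
ee_rot: [[0.366, 0.896, 0.25], [0.74, -0.443, 0.506], [0.565, -0.0, -0.825]]
ft_force: [0.0, 0.8, -2.5]
finger_gap: 0.0016
gripper_force: 76.3
clock: 15.1
eef_pos: [0.5091, -0.3297, 0.1704]
ee_rot: [[0.363, 0.897, 0.252], [0.74, -0.441, 0.507], [0.566, 0.002, -0.824]]
ft_force: [0.4, -0.0, -0.3]
finger_gap: 0.0386
gripper_force: 0.0
```

```bash
python3 -m handwheel '[[0,0,-20,0,0,0],[0,0,-40,0,0,0],[0,0,-60,0,0,0],[0,0,-90,0,0,0],[0,0,-120,0,0,0],[0,0,-120,0,0,0]]'
python3 - <<'E'
from h import *
to((.433,-.2,.36),R0(-90))
E
```

```text
clock: 15.7
eef_pos: [0.4789, -0.3935, 0.272]
ee_rot: [[0.363, 0.896, 0.256], [0.742, -0.444, 0.502], [0.564, 0.008, -0.826]]
ft_force: [-0.3, -0.1, -0.7]
finger_gap: 0.0386
gripper_force: 0.0
row [ 176.6 -126.3   12.8] [-0.326 -0.54   1.078] len 217.51115389794558 deg 71.57186877668279
```

```bash
python3 -m handwheel '[[50,-70,-26,-0.05,-0.08,0.16],[120,-107,-26,-0.326,-0.54,1.078],[120,-107,-26,-0.326,-0.54,1.078],[120,-107,-26,-0.326,-0.54,1.078],[120,-107,-26,-0.326,-0.54,1.078],[120,-107,-26,-0.326,-0.54,1.078],[120,-107,-26,-0.326,-0.54,1.078],[120,-107,-26,-0.326,-0.54,1.078]]'; python3 -m handwheel '[[0,0,0,0,0,0.07],[0,0,0,0,0,0.07]]'
python3 - <<'E'
from h import *
c=cam("wrist");cv2.imwrite("pics/w9.png",c[0])
m=(.4177,-.3126,.093);print(proj(c,m))
E
```

```text
clock: 16.5
eef_pos: [0.4193, -0.2672, 0.3576]
ee_rot: [[0.999, 0.04, 0.014], [0.04, -0.999, 0.017], [0.015, -0.017, -1.0]]
ft_force: [0.2, 0.6, -0.1]
finger_gap: 0.0382
gripper_force: 0.0
clock: 16.7
eef_pos: [0.4199, -0.267, 0.357]
ee_rot: [[1.0, -0.023, 0.015], [-0.024, -1.0, 0.02], [0.015, -0.02, -1.0]]
ft_force: [-0.5, 0.1, 0.1]
finger_gap: 0.0382
gripper_force: 0.0
[361.4625 201.9754]
```

View pics/w9.png

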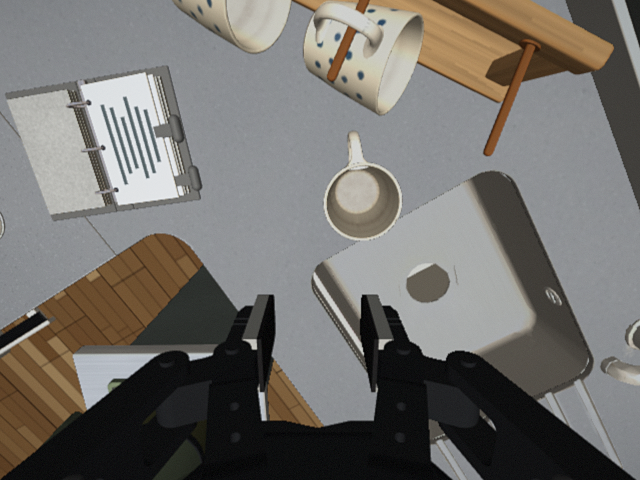

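Mugs B and C hang on their pegs; mug A is unmoved, rim centre (363,201), handle end (353,136).

Run:
```python
from h import *
c=cam("wrist")
m=plane(c,(363,201),.093);d=(plane(c,(353,137),.06)-m)[:2];th=np.degrees(np.arctan2(d[1],d[0]))+90;a=np.radians(th)
g=m[:2]+.041*np.array([np.cos(a),np.sin(a)]);print(m,np.linalg.norm(d),th,g);to((*g,.075),R0(th+180))
```

```text
[ 0.4186 -0.3148  0.093 ] 0.07179889873631179 97.64385104690272 [ 0.4132 -0.2742]
row [-10.5  12.3 282. ] [-0.019 -0.017 -0.157] len 282.43684556698406 deg 9.107914736825839
```

```bash
python3 -m handwheel '[[-10,12,0,-0.019,-0.017,-0.157],[-10,12,50,-0.019,-0.017,-0.157],[-10,12,100,-0.019,-0.017,-0.157],[-10,12,150,-0.019,-0.017,-0.157],[-10,12,200,-0.019,-0.017,-0.157],[-10,12,200,-0.019,-0.017,-0.157]]' 0;  python3 - <<'E'
from h import *
to((.4132,-.2742,.075),R0(97.6+180))
E
```

```text
clock: 17.4
eef_pos: [0.4081, -0.2733, 0.1517]
ee_rot: [[0.991, 0.131, -0.012], [0.131, -0.991, 0.008], [-0.011, -0.009, -1.0]]
ft_force: [0.2, 0.2, -0.0]
finger_gap: 0.0428
gripper_force: 0.0
row [ 5.7  2.3 76.7] [-0.009  0.011 -0.001] len 76.90950237409254 deg 0.8112407527636326
```

```bash
python3 -m handwheel '[[4,2,45,-0.009,0.011,0],[4,2,66,-0.009,0.011,0],[4,2,77,-0.009,0.011,0],[4,2,77,-0.009,0.011,0],[4,2,77,-0.009,0.011,0]]' 0; python3 -m handwheel '[[0,0,0,0,0,0],[0,0,0,0,0,0],[0,0,0,0,0,0],[0,0,0,0,0,0],[0,0,0,0,0,0],[0,0,0,0,0,0]]' 1 80
```

```text
clock: 17.9
eef_pos: [0.4183, -0.2788, 0.0825]
ee_rot: [[0.991, 0.131, 0.016], [0.131, -0.991, -0.011], [0.014, 0.012, -1.0]]
ft_force: [-0.2, -0.9, 0.4]
finger_gap: 0.0428
gripper_force: 0.0
clock: 18.5
eef_pos: [0.4171, -0.2782, 0.082]
ee_rot: [[0.991, 0.131, 0.013], [0.131, -0.991, -0.01], [0.012, 0.012, -1.0]]
ft_force: [-2.9, 0.4, 7.5]
finger_gap: 0.0018
gripper_force: 73.4
```

```bash
python3 -m handwheel '[[0,0,-30,0,0,0],[0,0,-80,0,0,0],[0,0,-130,0,0,0],[0,0,-160,0,0,-0.15],[0,0,-185,0,0,-0.3],[0,0,-185,0,0,-0.45],[0,0,-185,0,0,-0.6],[0,0,-185,0,0,-0.75]]'
python3 - <<'E'
from h import *
to(rtcp(.140,-.145,.215,.029,.035,.053),R0(-25.9))
E
```

```text
clock: 19.3
eef_pos: [0.4141, -0.2758, 0.2654]
ee_rot: [[0.631, 0.776, 0.012], [0.776, -0.631, -0.008], [0.001, 0.014, -1.0]]
ft_force: [-0.8, -0.3, -2.4]
finger_gap: 0.0013
gripper_force: 70.1
row [-134.    65.5   22.2] [ 0.014  0.    -0.231] len 150.82302000963577 deg 13.26692901003774
```

```bash
python3 -m handwheel '[[-50,24,0,0.005,0,-0.1],[-100,48,5,0.014,0,-0.231],[-134,65,16,0.014,0,-0.231],[-134,65,16,0.014,0,-0.231],[-134,65,16,0.014,0,-0.231],[-134,65,16,0.014,0,-0.231]]'
python3 - <<'E'
from h import *
c=cam("wrist");crop(c,200,40,640,480,1,"w10.png")
s=arm.read_state();R=s["ee_rot"];t=s["eef_pos"];print(t)
print(proj(c,rail(.096,-.145,.19)),proj(c,rail(.0,-.145,.155)),[proj(c,t+R@np.array([x,35,35])/1000) for x in(42,52,62,78)])
seq(-.145,.035,.035,.052)
E
```

```text
clock: 19.9
eef_pos: [0.3796, -0.4202, 0.2501]
ee_rot: [[0.442, 0.897, 0.0], [0.897, -0.442, 0.0], [0.0, 0.0, -1.0]]
ft_force: [-0.1, -0.2, -2.2]
finger_gap: 0.0016
gripper_force: 69.4
[ 0.3799 -0.42    0.2505]
[457.4885 176.0022] [582.4156 167.7081] [array([385.9799, 203.8437]), array([387.16  , 184.2587]), array([388.3822, 163.9741]), array([390.4313, 129.9677])]
row [ 0.2 11.2 12.8] [ 0.001 -0.    -0.006] len 17.000421067964965 deg 0.3208003461072247
row [ 0.5 76.1 36.5] [ 0.001 -0.    -0.006] len 84.45325007743546 deg 0.3208003461072247
```

View pics/w10.png

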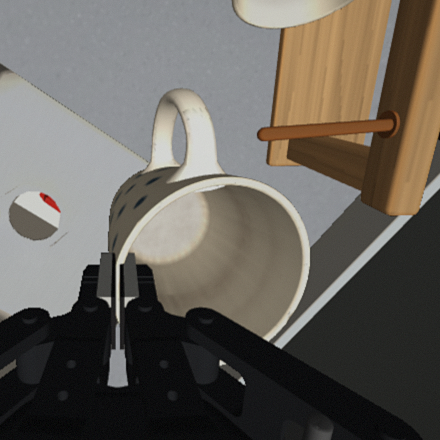

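Peg 2's tip at full-image (458,175) and the handle end at (380,132) agree with the predictions; insert.

```bash
python3 -m handwheel '[[1,11,13,0,0,0],[1,20,16,0,0,0],[1,30,19,0,0,0],[1,38,22,0,0,0],[1,38,22,0,0,0]]'; python3 -m handwheel '[[0,9,3,0,0,0],[0,18,6,0,0,0],[0,28,10,0,0,0],[0,38,14,0,0,0],[0,38,14,0,0,0]]';python3 - <<'E'
from h import *
seq(-.145,.035,.035,.052)
c=cam("wrist");hsv=cv2.cvtColor(c[0],cv2.COLOR_BGR2HSV)
m=cv2.inRange(hsv,(5,130,60),(18,255,255));print([(int(u),int(m[100:230,u].sum()/255), int(np.mean(np.nonzero(m[100:230,u])[0])+100) if m[100:230,u].any() else None) for u in range(310,500,10)])
E
```

```text
clock: 20.45
eef_pos: [0.4155, -0.4372, 0.2276]
ee_rot: [[0.442, 0.897, 0.001], [0.897, -0.442, -0.0], [-0.0, 0.001, -1.0]]
ft_force: [-0.2, 0.1, -3.3]
finger_gap: 0.0019
gripper_force: 69.4
clock: 20.95
eef_pos: [0.4495, -0.4542, 0.2133]
ee_rot: [[0.442, 0.897, 0.001], [0.897, -0.442, -0.0], [0.0, 0.001, -1.0]]
ft_force: [-0.5, -0.2, -3.9]
finger_gap: 0.0017
gripper_force: 69.4
row [  0.1 -66.3 -24.4] [ 0.001 -0.    -0.006] len 70.67437772043006 deg 0.3408396607268245
row [ 0.5 -1.3 -0.7] [ 0.001 -0.    -0.006] len 1.5894068102300813 deg 0.3408396607268245
[(310, 0, None), (320, 0, None), (330, 16, 184), (340, 16, 184), (350, 16, 183), (360, 16, 182), (370, 15, 182), (380, 15, 181), (390, 0, None), (400, 0, None), (410, 47, 130), (420, 16, 177), (430, 42, 190), (440, 47, 192), (450, 50, 192), (460, 52, 193), (470, 55, 196), (480, 54, 199), (490, 65, 193)]
```

```bash
python3 -m handwheel '[[0,0,4,0,0,0],[-5,0,12,0,0.15,0],[-8,0,21,0,0.3,0],[-10,0,30,0,0.45,0],[-11,0,39,0,0.6,0],[-11,0,39,0,0.6,0],[-11,0,39,0,0.6,0]]'; python3 -m handwheel '[[0,0,0,0,0,0],[0,0,0,0,0,0],[0,0,0,0,0,0],[0,0,0,0,0,0],[0,0,0,0,0,0]]' 0.1
```

```text
clock: 21.7
eef_pos: [0.4429, -0.4642, 0.1748]
ee_rot: [[0.367, 0.896, 0.249], [0.741, -0.444, 0.504], [0.562, -0.0, -0.827]]
ft_force: [0.5, 0.7, -2.6]
finger_gap: 0.0015
gripper_force: 68.9
clock: 22.2
eef_pos: [0.4439, -0.4634, 0.1762]
ee_rot: [[0.364, 0.897, 0.251], [0.741, -0.442, 0.505], [0.564, 0.002, -0.826]]
ft_force: [0.2, 0.0, -0.3]
finger_gap: 0.0387
gripper_force: 0.0
```

```bash
python3 -m handwheel '[[0,0,-20,0,0,0],[0,0,-40,0,0,0],[0,0,-60,0,0,0],[0,0,-90,0,0,0],[0,0,-120,0,0,0],[0,0,-120,0,0,0]]'
python3 - <<'E'
from h import *
# binder estimate
bc=np.array([.482,.027]);yaw=np.radians(7.5);bx=np.array([np.cos(yaw),np.sin(yaw)]);by=np.array([-bx[1],bx[0]])
for n,x in(("top",.008),("under",-.056)):
    p=bc+x*bx-.12*by;print(n,p)
to((.47,-.06,.30),R0(7.5))
E
```

```text
clock: 22.8
eef_pos: [0.4132, -0.5268, 0.2778]
ee_rot: [[0.364, 0.896, 0.254], [0.744, -0.444, 0.499], [0.56, 0.007, -0.828]]
ft_force: [-0.8, 0.4, 0.7]
finger_gap: 0.038
gripper_force: 0.0
top [ 0.5056 -0.0909]
under [ 0.4421 -0.0993]
row [ 380.3 -156.2  229.3] [ 0.183 -0.575 -0.571] len 470.77250591442566 deg 47.6052760692863
```

```bash
python3 -m handwheel '[[50,-70,-20,0,0,0],[200,-110,60,0.183,-0.575,-0.571],[300,-130,140,0.183,-0.575,-0.571],[380,-156,229,0.183,-0.575,-0.571],[380,-156,229,0.183,-0.575,-0.571],[380,-156,229,0.183,-0.575,-0.571],[380,-156,229,0.183,-0.575,-0.571],[380,-156,229,0.183,-0.575,-0.571]]' -0.1
python3 - <<'E'
from h import *
to((.4757,-.10,.20),R0(7.5))
E
```

```text
clock: 23.6
eef_pos: [0.4497, -0.1451, 0.3029]
ee_rot: [[-0.136, 0.991, -0.004], [0.991, 0.136, 0.007], [0.007, -0.003, -1.0]]
ft_force: [1.6, 0.1, 0.9]
finger_gap: 0.0468
gripper_force: 0.0
row [ 40.5  32.2 103.1] [-0.003 -0.007  0.006] len 115.36839475440682 deg 0.5388791974098242
```

```bash
python3 -m handwheel '[[40,32,40,0,0,0],[40,32,80,0,0,0],[40,32,103,0,0,0],[40,32,103,0,0,0]]'
python3 - <<'E'
from h import *
c=cam("wrist");cv2.imwrite("pics/w11.png",c[0])
for p in((.5056,-.0909,.030),(.4421,-.0993,.025)):print(np.round(proj(c,p)))
E
```

```text
clock: 24.0
eef_pos: [0.4734, -0.1027, 0.1965]
ee_rot: [[-0.134, 0.991, -0.013], [0.991, 0.135, 0.009], [0.011, -0.012, -1.0]]
ft_force: [0.0, -0.6, -1.3]
finger_gap: 0.0471
gripper_force: 0.0
[356. 213.]
[285. 211.]
```

View pics/w11.png

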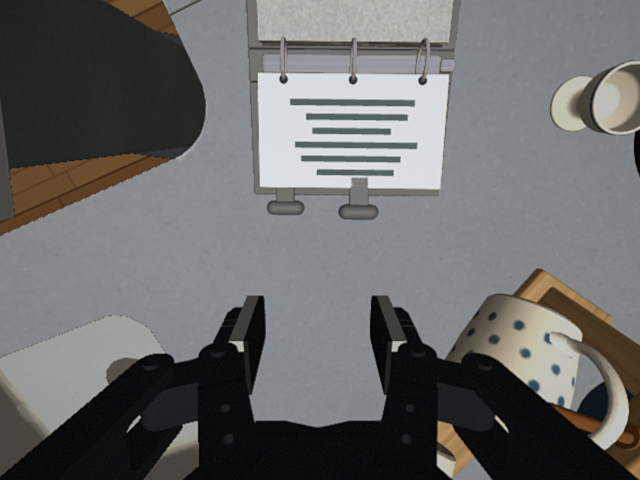

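Top tab's bar is at (358,212), lower tab's at (285,207); leaves look flat.

Run:
```python
from h import *
c=cam("wrist")
g=cv2.cvtColor(c[0],cv2.COLOR_BGR2GRAY)
for x0,x1 in((330,390),(255,315)):
    m=(g[198:224,x0:x1]<115).astype(np.uint8);n,_,st,ce=cv2.connectedComponentsWithStats(m);i=1+np.argmax(st[1:,4]);print(st[i][:4]+[x0,198,0,0],ce[i]+[x0,198])
bx=np.array([.9914,.1305,0])
for z in(.03,.045,.06):
    p=plane(c,(358.5,212),z);print(z,p,proj(c,p+.017*bx)-proj(c,p-.017*bx))
p=plane(c,(285.5,207.5),.025);print(p,proj(c,p+.017*bx)-proj(c,p-.017*bx))
t=plane(c,(358.5,212),.033);to((*t[:2],.10),R0(7.5))
```

```text
[336 198  40  20] [354.8684 208.6898]
[264 198  38  15] [282.6326 204.9708]
0.03 [ 0.5104 -0.0918  0.03  ] [37.6937  0.1426]
0.045 [ 0.5083 -0.0886  0.045 ] [39.5923  0.1498]
0.06 [ 0.5061 -0.0853  0.06  ] [41.6923  0.1577]
[ 0.4443 -0.0976  0.025 ] [37.1533  0.1381]
row [  7.9  35.3 100.6] [-0.003 -0.008  0.002] len 106.93227607195134 deg 0.48823213463090864
```

Run:
```python
from h import *
to((.5065,-.091,.017),R0(7.5))
```

```text
row [  7.9  32.2 183.6] [-0.003 -0.008  0.002] len 186.58970637947178 deg 0.48823213463090864
```

```bash
python3 -m handwheel '[[8,32,0,-0.003,-0.008,0],[8,32,50,-0.003,-0.008,0],[8,32,100,-0.003,-0.008,0],[8,32,120,-0.003,-0.008,0],[8,32,120,-0.003,-0.008,0],[8,32,120,-0.003,-0.008,0]]' -0.1
python3 - <<'E'
from h import *
to((.5065,-.091,.017),R0(7.5))
c=cam("wrist");print(proj(c,(.5065,-.091,.031)))
g=cv2.cvtColor(c[0],cv2.COLOR_BGR2GRAY);u,v=np.round(proj(c,(.5065,-.091,.031))).astype(int)
m=(g[v-45:v+30,u-70:u+60]<115).astype(np.uint8);n,_,st,ce=cv2.connectedComponentsWithStats(m)
for i in range(1,n):
    if st[i,4]>60:print(st[i]+[u-70,v-45,0,0,0],ce[i]+[u-70,v-45])
E
```

```text
clock: 24.7
eef_pos: [0.5084, -0.0923, 0.0824]
ee_rot: [[-0.131, 0.991, 0.004], [0.991, 0.131, -0.001], [-0.002, 0.004, -1.0]]
ft_force: [0.5, -0.3, -0.1]
finger_gap: 0.0471
gripper_force: 0.0
row [ 1.7 -2.  65.4] [0.004 0.002 0.001] len 65.4076116660583 deg 0.2457377494149092
[313.2899 265.1314]
[ 243  220  130   60 2573] [310.4182 253.5686]
```

```bash
python3 -m handwheel '[[1,-2,35,0.004,0,0],[1,-2,55,0.004,0,0],[1,-2,65,0.004,0,0],[1,-2,65,0.004,0,0],[1,-2,65,0.004,0,0]]' -0.1; python3 -m handwheel '[[0,0,0,0,0,0],[0,0,0,0,0,0],[0,0,0,0,0,0],[0,0,0,0,0,0]]' 1 40
```

```text
clock: 25.25
eef_pos: [0.5061, -0.0912, 0.017]
ee_rot: [[-0.132, 0.991, -0.001], [0.991, 0.132, -0.002], [-0.002, -0.001, -1.0]]
ft_force: [0.3, -0.6, 0.0]
finger_gap: 0.0471
gripper_force: 0.0
clock: 25.65
eef_pos: [0.505, -0.0914, 0.0159]
ee_rot: [[-0.133, 0.991, -0.003], [0.991, 0.133, -0.002], [-0.002, -0.003, -1.0]]
ft_force: [-1.0, -4.2, 1.5]
finger_gap: 0.0311
gripper_force: 39.4
```

```bash
python3 -m handwheel '[[2,0,-24,0,0,0],[10,0,-47,0,0,0],[21,0,-68,0,0,0],[36,0,-86,0,0,0],[55,0,-101,0,0,0],[77,0,-112,0,0,0],[100,0,-118,0,0,0],[100,0,-118,0,0,0]]'
python3 - <<'E'
from h import *
c=cam("side");crop(c,260,230,420,350,4,"sd2.png")
E
```

```text
clock: 26.45
eef_pos: [0.4922, 0.0105, 0.1344]
ee_rot: [[-0.135, 0.991, -0.001], [0.991, 0.135, 0.0], [0.001, -0.001, -1.0]]
ft_force: [0.2, -0.0, 0.3]
finger_gap: 0.0001
gripper_force: 0.0
```

View pics/sd2.png

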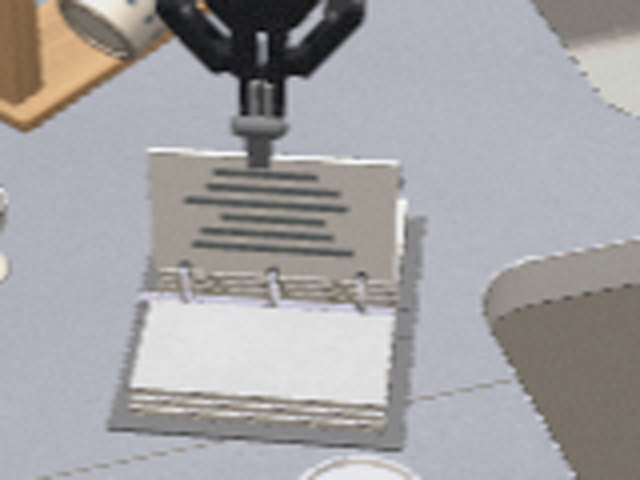

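The side view shows the upper leaf standing steeply with its bar at crop (259,128), just out of the shut fingers. I compute its angle, then push it over.

```bash
cat >> h.py <<'E'
yaw=np.radians(7.5);bx=np.array([np.cos(yaw),np.sin(yaw),0]);by=np.array([-bx[1],bx[0],0]);bo=np.array([.482,.027,0])
def bw(x,y,z): return bo+x*bx+y*by+np.array([0,0,z])
def onx(c,uv,x):
    o,d=ray(c,uv);t=((bo+x*bx-o)@bx)/(d@bx);p=o+t*d;return (p-bo)@by,p[2]
E
python3 - <<'E'
from h import *
c=cam("side")
y,z=onx(c,(324.7,262),.008);print(y,z,np.arctan2(z-.0275,-y),np.hypot(y,z-.0275))
y,z=onx(c,(260+275/4,230+155/4),.008);print("leaf edge",y,z,np.arctan2(z-.0275,-y),np.hypot(y,z-.0275))
s=arm.read_state();r=s["eef_pos"]-bo;print("tcp b",r@bx,r@by)
E
```

```text
-0.0056842636146128955 0.14196536310243746 1.5211778411647396 0.11460641431880357
leaf edge -0.09012850885400919 0.061439342035002564 0.3601429913076764 0.09630694183710801
tcp b 0.007471409855708497 -0.019471362216958353
```

Run:
```python
from h import *
c=cam("side");w=cam("wrist")
for t in np.arange(.9,1.8,.1):
    b=bw(.008,-.12*np.cos(t),.0275+.12*np.sin(t));e=bw(-.076,-.1*np.cos(t),.0275+.1*np.sin(t));f=bw(.076,-.1*np.cos(t),.0275+.1*np.sin(t))
    print(round(t,1),*[np.round((proj(c,q)-[260,230])*4) for q in(b,e,f)],np.round(proj(w,b)))
```

```text
0.9 [271.  92.] [403. 131.] [163. 118.] [318. 391.]
1.0 [270.  91.] [403. 130.] [161. 118.] [318. 385.]
1.1 [268.  93.] [402. 132.] [158. 119.] [318. 376.]
1.2 [266.  96.] [401. 135.] [156. 122.] [318. 363.]
1.3 [264. 102.] [400. 140.] [153. 127.] [318. 347.]
1.4 [261. 109.] [399. 146.] [151. 133.] [318. 327.]
1.5 [259. 118.] [399. 154.] [148. 141.] [318. 303.]
1.6 [257. 129.] [398. 163.] [146. 150.] [318. 277.]
1.7 [255. 142.] [396. 174.] [143. 161.] [318. 247.]
```

```bash
python3 -m handwheel '[[-20,0,0,0,0,0],[-20,-38,0,0,0,0],[-20,-38,32,0,0,0],[-20,-38,32,0,0,0]]' 1
cat >> h.py <<'E'
def tb(): 
    r=arm.read_state()["eef_pos"]-bo;print("tcp b mm",r@bx*1e3,r@by*1e3,r[2]*1e3)
E
python3 -c "from h import *;tb()"
```

```text
clock: 27.05
eef_pos: [0.4536, -0.0173, 0.099]
ee_rot: [[-0.13, 0.991, -0.011], [0.991, 0.13, -0.001], [0.001, -0.011, -1.0]]
ft_force: [-0.3, -0.0, -0.1]
finger_gap: -0.0001
gripper_force: 0.0
tcp b mm -33.97369216504765 -40.20422123783726 99.00405995664372
```

```bash
python3 -m handwheel '[[29,0,0,0,0,0],[44,0,0,0,0,0],[58,0,4,0,0,0],[72,0,11,0,0,0],[83,0,20,0,0,0],[92,0,32,0,0,0],[99,0,45,0,0,0],[103,0,58,0,0,0]]' 1;python3 -c "from h import *;tb()"
```

```text
clock: 27.85
eef_pos: [0.4438, 0.086, 0.0432]
ee_rot: [[-0.132, 0.991, -0.003], [0.991, 0.132, -0.001], [-0.0, -0.003, -1.0]]
ft_force: [0.1, -0.2, 0.7]
finger_gap: -0.0
gripper_force: 0.3
tcp b mm -30.161975550970975 63.52956823534792 43.22749251343964
```

```bash
python3 -m handwheel '[[0,0,7,0,0,0],[0,0,11,0,0,0],[0,0,15,0,0,0],[0,0,17,0,0,0],[0,0,18,0,0,0]]' 1;python3 -c "from h import *;tb()"
```

```text
clock: 28.35
eef_pos: [0.4432, 0.0853, 0.0268]
ee_rot: [[-0.132, 0.991, -0.003], [0.991, 0.132, -0.001], [-0.001, -0.003, -1.0]]
ft_force: [-4.3, -1.0, 20.3]
finger_gap: 0.0004
gripper_force: 10.0
tcp b mm -30.830027593747715 62.876860393807355 26.78331421484596
```

```bash
python3 -m handwheel '[[0,0,-40,0,0,0],[0,0,-80,0,0,0],[-40,-5,-110,0,0,0],[-90,-15,-110,0,0,0],[-140,-25,-110,0,0,0],[-182,-26,-90,0,0,0],[-182,-26,-60,0,0,0],[-182,-26,-60,0,0,0]]' -0.1
python3 - <<'E'
from h import *
tb(); t=bw(-.056,-.119,.009);to(t,R0(7.5))
# check leaves: white mean brightness along left half, and the tab of the top leaf now on the left
c=cam("scene");g=c[0]
for x,y in((-.04,.06),(.04,.06),(-.04,-.06),(.04,-.06)):
    u,v=np.round(proj(c,bw(x,y,.026))).astype(int);print(x,y,g[v-2:v+3,u-2:u+3].mean((0,1)))
cv2.imwrite("pics/sc3.png",g)
E
```

```text
clock: 29.15
eef_pos: [0.4386, -0.0991, 0.0834]
ee_rot: [[-0.129, 0.992, -0.01], [0.992, 0.129, 0.001], [0.002, -0.01, -1.0]]
ft_force: [-0.0, 1.4, -0.7]
finger_gap: 0.047
gripper_force: 0.0
tcp b mm -59.47240050895108 -119.34306875496915 83.42682825494025
row [ 0.2  4.2 74.4] [-0.01  -0.002 -0.002] len 74.50857685901384 deg 0.6001223951395365
-0.04 0.06 [132.72 170.44 198.04]
0.04 0.06 [96.12 98.04 93.56]
-0.04 -0.06 [86.56 87.52 84.84]
0.04 -0.06 [ 99.44 100.52  97.  ]
```

```bash
python3 -m handwheel '[[0,3,40,-0.01,0,0],[0,3,62,-0.01,0,0],[0,3,74,-0.01,0,0],[0,3,74,-0.01,0,0],[0,3,74,-0.01,0,0]]' -0.1; python3 -m handwheel '[[0,0,0,0,0,0],[0,0,0,0,0,0],[0,0,0,0,0,0],[0,0,0,0,0,0]]' 1 60;python3 -c "from h import *;tb()"
```

```text
clock: 29.7
eef_pos: [0.4451, -0.0975, 0.0129]
ee_rot: [[-0.134, 0.991, 0.008], [0.991, 0.134, -0.0], [-0.001, 0.008, -1.0]]
ft_force: [-0.1, -0.1, 0.8]
finger_gap: 0.047
gripper_force: 0.0
clock: 30.1
eef_pos: [0.4416, -0.0977, 0.0132]
ee_rot: [[-0.133, 0.991, 0.002], [0.991, 0.133, 0.0], [0.0, 0.002, -1.0]]
ft_force: [-6.3, -1.7, 10.6]
finger_gap: 0.0302
gripper_force: 58.4
tcp b mm -56.35209708983177 -118.37944369946864 13.183680154944089
```

```bash
python3 -m handwheel '[[2,0,-24,0,0,0],[10,0,-47,0,0,0],[21,0,-68,0,0,0],[36,0,-86,0,0,0],[55,0,-101,0,0,0],[66,0,-107,0,0,0],[66,0,-107,0,0,0]]'; python3 -c "from h import *;tb()"
```

```text
clock: 30.8
eef_pos: [0.4329, -0.0306, 0.1193]
ee_rot: [[-0.134, 0.991, 0.004], [0.991, 0.134, 0.002], [0.002, 0.005, -1.0]]
ft_force: [-2.7, 5.3, -6.3]
finger_gap: 0.0259
gripper_force: 54.2
tcp b mm -56.19740362821509 -50.68912423155029 119.27793458832984
```

```bash
python3 -m handwheel '[[0,0,0,0,0,0],[0,0,0,0,0,0],[0,0,0,0,0,0],[0,0,-30,0,0,0],[0,0,-60,0,0,0],[-20,30,-60,0,0,0],[-40,56,-60,0,0,0],[-40,56,-60,0,0,0]]' -0.1;python3 -m handwheel '[[0,0,40,0,0,0],[0,0,78,0,0,0],[0,0,78,0,0,0],[0,0,78,0,0,0]]' 1
python3 - <<'E'
from h import *
tb()
c=cam("side");g=cv2.cvtColor(c[0],cv2.COLOR_BGR2GRAY);cv2.imwrite("pics/sd3.png",c[0])
for t in np.arange(.8,1.8,.1):
    q=[proj(c,bw(x,-.1*np.cos(t),.0275+.1*np.sin(t))) for x in(.05,.03,-.02)]
    print(round(t,1),np.round(q[0]),np.round(q[2]))
u=np.round(proj(c,bw(.05,-.1*np.cos(1.2),.0275+.1*np.sin(1.2)))).astype(int);print(u,g[u[1]-12:u[1]+26,u[0]])
E
```

```text
clock: 31.6
eef_pos: [0.4991, -0.0669, 0.1798]
ee_rot: [[-0.131, 0.991, 0.011], [0.991, 0.131, -0.001], [-0.003, 0.011, -1.0]]
ft_force: [-0.9, -0.9, -0.1]
finger_gap: 0.047
gripper_force: 0.0
clock: 32.0
eef_pos: [0.4955, -0.0649, 0.1014]
ee_rot: [[-0.132, 0.991, 0.006], [0.991, 0.132, 0.0], [-0.0, 0.006, -1.0]]
ft_force: [0.2, -0.4, 0.2]
finger_gap: 0.0002
gripper_force: 0.0
tcp b mm 1.3711084766853503 -92.86896931087172 101.4204980706934
0.8 [311. 260.] [339. 262.]
0.9 [311. 260.] [338. 261.]
1.0 [310. 260.] [338. 261.]
1.1 [310. 260.] [338. 262.]
1.2 [309. 261.] [338. 263.]
1.3 [309. 262.] [337. 264.]
1.4 [308. 264.] [337. 265.]
1.5 [308. 266.] [336. 267.]
1.6 [307. 268.] [336. 270.]
1.7 [307. 271.] [336. 272.]
[309 261] [181 184 183 183 183 181 183 179 180 184 179 231 238 237 238 237 237 238
 237 230 232 237 236 205 135 179 235 237 237 147 137 137 140 146 145 139
 137 140]
```

```bash
python3 -m handwheel '[[40,0,0,0,0,0],[65,0,0,0,0,0],[82,0,0,0,0,0],[97,0,0,0,0,0],[111,0,4,0,0,0],[125,0,12,0,0,0],[136,0,21,0,0,0],[145,0,33,0,0,0]]' 1;python3 -c "from h import *;tb()"; python3 -m handwheel '[[4,0,7,0,0,0],[7,0,13,0,0,0],[9,0,20,0,0,0],[11,0,27,0,0,0],[12,0,31,0,0,0],[12,0,34,0,0,0],[12,0,36,0,0,0],[12,0,36,0,0,0]]' 1;python3 -c "from h import *;tb()"
```

```text
clock: 32.85
eef_pos: [0.4769, 0.0799, 0.0678]
ee_rot: [[-0.132, 0.991, 0.008], [0.991, 0.132, 0.001], [-0.0, 0.008, -1.0]]
ft_force: [0.2, -0.3, 0.7]
finger_gap: -0.0002
gripper_force: 0.4
tcp b mm 1.8530562200934093 53.14400296303991 67.76639692976696
clock: 33.65
eef_pos: [0.4754, 0.0907, 0.0321]
ee_rot: [[-0.132, 0.991, 0.007], [0.991, 0.132, 0.0], [-0.001, 0.007, -1.0]]
ft_force: [0.7, -0.9, 0.1]
finger_gap: -0.0002
gripper_force: 0.0
tcp b mm 1.7684137815721959 64.0308853846733 32.1412656187995
```

```bash
python3 -m handwheel '[[0,0,1,0,0,0],[0,0,2,0,0,0],[0,0,2,0,0,0]]' 1
```

```text
clock: 33.95
eef_pos: [0.4755, 0.0908, 0.0318]
ee_rot: [[-0.132, 0.991, 0.008], [0.991, 0.132, 0.0], [-0.001, 0.007, -1.0]]
ft_force: [-4.4, -0.6, 17.0]
finger_gap: 0.0002
gripper_force: 8.3
```

```bash
python3 -m handwheel '[[0,0,-50,0,0,0],[0,0,-100,0,0,0],[0,0,-150,0,0,0],[-20,-30,-200,0,0,0],[-40,-60,-250,0,0,0],[-60,-80,-280,0,0,0],[-60,-80,-280,0,0,0],[-60,-80,-280,0,0,0]]' 1
python3 - <<'E'
from h import *
for n in("wrist","side","scene"):
    c=cam(n);g=cv2.cvtColor(c[0],cv2.COLOR_BGR2GRAY);hsv=cv2.cvtColor(c[0],cv2.COLOR_BGR2HSV)
    print(n)
    for k,p in dict(tabT=(.008,.12,.025),tabU=(-.056,.12,.03),oldT=(.008,-.12,.03),oldU=(-.056,-.12,.025),left1=(.04,.06,.032),left2=(-.05,.07,.032),right1=(.06,-.05,.022),nextT=(.045,.12,.0)).items():
        u,v=np.round(proj(c,bw(*p))).astype(int)
        if 5<u<635 and 5<v<475: print(" ",k,(u,v),g[v-2:v+3,u-2:u+3].mean().round(), end=";")
    print()
c=cam("scene")
for y in(.145,0,-.145):
    for z in(.16,.12,.09):
        p=proj(c,rail(.11,y,z));u,v=np.round(p).astype(int);print((u,v),c[0][v,u],end=" ")
    print()
E
```

```text
clock: 34.75
eef_pos: [0.4024, 0.0201, 0.3111]
ee_rot: [[-0.13, 0.991, 0.011], [0.991, 0.13, 0.001], [-0.001, 0.011, -1.0]]
ft_force: [-0.3, 1.0, -0.2]
finger_gap: -0.0001
gripper_force: 0.0
wrist
  tabT (np.int64(392), np.int64(90)) 100.0;  tabU (np.int64(335), np.int64(90)) 93.0;  oldT (np.int64(381), np.int64(287)) 154.0;  oldU (np.int64(333), np.int64(286)) 158.0;  left1 (np.int64(418), np.int64(146)) 235.0;  left2 (np.int64(340), np.int64(137)) 235.0;  right1 (np.int64(424), np.int64(234)) 198.0;  nextT (np.int64(419), np.int64(92)) 155.0;
side
  tabT (np.int64(319), np.int64(334)) 113.0;  tabU (np.int64(347), np.int64(334)) 117.0;  oldT (np.int64(330), np.int64(272)) 171.0;  oldU (np.int64(354), np.int64(275)) 172.0;  left1 (np.int64(309), np.int64(314)) 243.0;  left2 (np.int64(346), np.int64(319)) 243.0;  right1 (np.int64(307), np.int64(289)) 217.0;  nextT (np.int64(304), np.int64(341)) 171.0;
scene
  tabT (np.int64(241), np.int64(224)) 164.0;  tabU (np.int64(223), np.int64(236)) 162.0;  oldT (np.int64(300), np.int64(268)) 171.0;  oldU (np.int64(283), np.int64(284)) 176.0;  left1 (np.int64(263), np.int64(227)) 253.0;  left2 (np.int64(237), np.int64(243)) 253.0;  right1 (np.int64(295), np.int64(246)) 239.0;  nextT (np.int64(251), np.int64(223)) 244.0;
(np.int64(337), np.int64(232)) [207 205 199] (np.int64(336), np.int64(243)) [206 205 199] (np.int64(336), np.int64(250)) [206 205 198] 
(np.int64(353), np.int64(278)) [207 207 201] (np.int64(352), np.int64(288)) [207 206 200] (np.int64(351), np.int64(295)) [209 208 202] 
(np.int64(372), np.int64(331)) [208 207 201] (np.int64(370), np.int64(340)) [209 208 201] (np.int64(369), np.int64(347)) [209 209 202]
```

Run:
```python
from h import *
c=cam("scene");f=c[0].astype(int);b,g,r=f[...,0],f[...,1],f[...,2]
m=((r-b>4)&(r-b<50)&(r>90)).astype(np.uint8);m=cv2.morphologyEx(m,cv2.MORPH_OPEN,np.ones((3,3)))
n,_,st,ce=cv2.connectedComponentsWithStats(m)
print([(st[i].tolist(),ce[i].round().tolist()) for i in range(1,n) if st[i,4]>150 and 200<ce[i][0]<460 and 180<ce[i][1]<400])
for y in(.145,0,-.145):
    for s,z in((.07,.13),(.07,.10),(.045,.1)):
        u,v=np.round(proj(c,rail(s,y,z))).astype(int);print((int(u),int(v)),c[0][v,u],end=" ")
    print()
a=cv2.imread("pics/scene0.png").astype(int);d=(abs(a-f).sum(2)>60).astype(np.uint8);d=cv2.morphologyEx(d,cv2.MORPH_OPEN,np.ones((5,5)))
n,_,st,ce=cv2.connectedComponentsWithStats(d);print([st[i].tolist() for i in range(1,n)])
```

```text
[([290, 180, 16, 21, 252], [298.0, 190.0]), ([315, 202, 16, 22, 256], [322.0, 212.0]), ([342, 226, 43, 45, 1405], [362.0, 247.0]), ([358, 271, 43, 48, 1456], [378.0, 295.0]), ([383, 324, 54, 49, 1862], [407.0, 347.0])]
(351, 237) [219 234 237] (351, 245) [190 212 218] (360, 243) [180 202 212] 
(368, 282) [219 235 238] (367, 289) [201 222 226] (377, 287) [184 204 211] 
(388, 334) [192 214 219] (387, 341) [164 182 186] (397, 339) [221 236 239] 
[[0, 8, 225, 174, 14421], [69, 18, 7, 15, 78], [196, 62, 50, 132, 4194], [47, 119, 25, 11, 190], [80, 130, 5, 6, 30], [0, 177, 84, 84, 3158], [238, 213, 31, 39, 697], [237, 230, 5, 6, 30], [218, 232, 11, 9, 87], [285, 233, 6, 6, 34], [340, 239, 7, 13, 77], [364, 238, 5, 5, 25], [30, 251, 42, 17, 283], [351, 250, 16, 10, 121], [354, 259, 17, 10, 139], [250, 260, 6, 6, 34], [35, 263, 69, 38, 1119], [376, 266, 7, 10, 56], [87, 269, 5, 5, 25], [281, 276, 33, 21, 477], [311, 276, 5, 5, 25], [357, 282, 9, 19, 127], [385, 285, 15, 17, 168], [0, 292, 75, 80, 2774], [284, 297, 28, 22, 430], [370, 296, 15, 7, 87], [113, 298, 29, 47, 749], [374, 304, 20, 13, 194], [398, 315, 5, 5, 25], [343, 317, 5, 5, 25], [311, 319, 36, 23, 593], [394, 318, 35, 54, 891], [382, 331, 9, 23, 152], [19, 333, 5, 6, 30], [76, 332, 55, 42, 1287], [113, 334, 5, 5, 25], [314, 339, 29, 25, 510], [415, 340, 7, 7, 44], [23, 366, 7, 7, 45]]
```

All three mugs hang at the pegs (blobs at (362,247), (378,295), (407,347)), and the egg cup, jar and tin are unchanged. I hand in.

```bash
python3 -c "
from rig import arm
print(arm.hand_in())"
```

```text
the job is handed in; nothing more can be done
None
```

The job is handed in: camera checks show all three mugs hanging on the rail, one to a peg, and both leaves turned flat to the left, upper one first; the hand-in itself gave no verdict.

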